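Clear the leaf-printing table

TASK

Tidy up after leaf printing by taking the two small stacks apart: put the round ink tin in the round dish, the pencil tin flat in the long tray and the printing block flat in the square tray. Both rolls of tape go over the post of the tape stand, the large roll at the bottom and the small one lying on top of it. Let go of everything, and leave the glue bottle standing where it is.

Things in the scene. Friction and masses are not known exactly. Their poses are not given: they have to be found in the camera images.
- ink_tin_c (a point): Round flat ink-pad tin, shut, bare steel, diameter 44, height 20. Point at its centre, z along its axis (up). At the start it lies on top of the large tape roll, which lies on the pencil tin.
- large_roll_c (a point): Large roll of cream masking tape lying flat: outer diameter 62, core hole diameter 30, height 24. Point at its centre (in the hole, half-way up), z along its axis (up). At the start it lies on the pencil tin, under the ink tin.
- pencil_tin_c (a point): Flat oblong pencil tin, shut, plain grey painted metal with a bright steel panel on its lid: 118 long (its x), 60 wide (its y), 26 high. Point at its centre, half-way up. At the start it is the bottom of the stack of three, on the table.
- small_roll_c (a point): Small roll of cream masking tape lying flat: outer diameter 46, core hole diameter 30, height 18. Point at its centre (in the hole, half-way up), z along its axis (up). At the start it lies on the printing block.
- print_block_c (a point): Wooden hand-printing block with a dark rubber printing face underneath: 80 long (its x), 54 wide (its y), 28 high. Point at its centre, half-way up. At the start it stands on the table, under the small tape roll.
- round_dish: Fixed round terracotta dish, outer diameter about 82 at the rim, inner diameter about 72 at its floor; floor 4 thick, rim 10 above the table. Origin: centre of its underside on the table, z up. Place of the ink tin.
- long_tray: Fixed long shallow tray of pale wood with a darker rim: inside 142 (its x) by 84 (its y), walls 4 thick, floor 4 thick, rim 10 above the table. Origin: centre of its underside on the table, z up. Place of the pencil tin, lengthwise.
- square_tray: Fixed square shallow tray of pale wood with a darker rim: inside 100 by 100, walls 4 thick, floor 4 thick, rim 10 above the table. Origin: centre of its underside on the table, x and y along its sides, z up. Place of the printing block, which fits in it any way round.
- tape_stand: Fixed tape stand: dark steel round base, diameter 80, 8 thick, with one upright steel post, diameter 12, at its centre, its tapered tip 60 above the table. Origin: centre of its underside on the table, z up. Place of both rolls: large one on the base, small one on the large one.
- glue_bottle_c (a point): Loose white glue bottle with an orange cap, diameter 42, height 100, standing on the table between the things. Point at its centre, half-way up. To be left alone. (Other bystanders: three small jars or cups 40 to 50 wide and 50 high or less between the outer places; taller equipment, up to 0.2 m, only along the table's far edge (beyond x = 0.75 m) and at its sides (beyond 0.5 m to either side).)
Not all that is in view belongs to the job. What is shaped like the part that bears pencil_tin_c but pink is not meant.

How it is judged:
By the outcome, as a careful person would: the job done as asked, in the order asked, and still so for the second after the job is handed in, with the robot touching nothing.
It also fails if it takes over 128 s, if anything falls off the work surface, if the arm or the gripper's body presses on something with over 40 N, if the wrist force passes 120 N, or if a joint passes its speed limit or range.

ROBOT

A 7-joint arm with a two-finger parallel gripper is mounted at the origin on the work surface. World frame = base frame: x ahead of the robot, y to its left, z up, the work surface at z = 0. Lengths are in mm, angles in rad, forces in N, time in s.
With the tool pointing down it reaches from about 425 to 950 mm from the base axis. Payload 16.7 kg.
Tool frame: the origin (TCP) lies midway between the tips of the shut fingers; the grasp point (between the pads) lies 19 mm behind it; z points along the fingers, y is the line along which they close (so a half turn about z gives the same grasp; the last joint's range is limited). The gripper opens to 94 mm and grips with 3 to 60 N. Pads are 16 mm wide; open, the fingers measure 119 mm over their backs; the gripper's body (75 mm by 177 mm) begins 78 mm behind the grasp point.
Start: joints at [-1.294, 0.426, 0.074, 1.606, -0.034, 1.111, -0.067], TCP at [278.807, 614.688, 205.467] pointing down, gripper open.
Joint ranges: [-2.85, 2.85], [-0.5, 2.14], [-1.23, 1.37], [0.21, 2.46], [-1.02, 4.16], [0.16, 2.05], [-2.73, 2.73]. Speed limits (rad/s): [1.89, 1.89, 2.39, 2.39, 3.01, 3.01, 3.01].

INTERFACE

Orientations are given as a 3x3 rotation matrix whose columns are the frame's x, y, z axes.
In Python, from plant import telemetry, viewer, ticket gives the robot as it stands.
- The arm moves only by the tool send_rows, never from a script. Its argument "motion" is a list of rows, each a list of 3 entries, a list of its own where there are three numbers: the turn, a rotation vector about the tool's x, y, z scaled (see below), then the shift along the tool's x, y, z scaled (see below), then the finger opening in mm, from 0 to 94. In form: [[[rx, ry, rz], [x, y, z], jaw], ...]. A call has 1 to 10 rows; each row shifts and turns the commanded pose from where the row before left it, along the tool's axes as they then stand; what a row does not reach is not made up. The controller multiplies each number of a shift by 25 mm and each number of a turn by 0.1 rad. A row lasts 1/10 s, in which the tool goes at most 50 mm and 8.59 degrees, less where a joint would pass 70% of its speed; a pose out of reach is approached as far as the arm can. A call with a number of a shift or a turn outside -1 to 1 is refused whole. A call with a gripper value outside its range is refused whole. The fingers move at their own pace and stop on an object; the grip force is fixed at half the most. Time passes only in rows, so rows that do not move let the fingers close. It gives the time, the measured TCP pose, the force, the opening and the grip force at its end, in the units of the state.
- telemetry.sense(): the state, without advancing time (a new reading comes with each control period).
- viewer.grab_frame(name): name is "side" or "top"; returns a dict with "img" (400x640x3 uint8, red, green, blue), "fov_y" (degrees; the focal length in pixels is half the picture's height over the tangent of half this angle, whatever the lens; pixels are square), "cx", "cy" (the principal point, pixels), "distortion" ([k1, k2, p1, p2, k3] as OpenCV has them; the pictures are not rectified), "rvec" (rotation vector, rad) and "tvec" (3), from world to camera coordinates, as OpenCV has them. Camera axes: x right, y down, z forward; pixel columns grow to the right and rows downward; lengths in mm; the calibration is good to about 2 mm. A picture is of the moment at which its call begins. There is no depth.
- ticket.job_done(): hands the job in; it is judged then, once.
The state is a dict: "clock": time; "q": joint angles; "joint_vel": joint speeds; "joint_torque": joint torques, N m; "tool_pos": TCP position; "eef_rot": TCP orientation; "force": force on the tool from outside, world axes, zero at the start; "wrist_torque": the same for the moment, N m; "width": finger opening in mm; "grip_force": force on a finger pad.
Only numpy, scipy, OpenCV 4.12 (cv2) and the standard library are available. Lean on these libraries where they do the work, as an engineer would, in place of code of your own. Each camera call takes 0.05 s, during which the arm holds its last target. There are 200 camera calls.

## Working session

There is one attempt and no reset: what is moved stays moved. The work goes in short steps, Python scripts to look and compute and a tool call to move; the robot and the scene stay as the last step left them, time stands still between calls to the robot, and variables do not carry over. Pictures are saved under pics/ and viewed, at most 14 in all, crops included, and the job is handed in when it is done.

Besides the shell and the picture viewer there is one more tool, called as name(argument=value, ...), one argument or row to a line, values as JSON. send_rows: Moves the arm, as the interface text tells. Its arguments: {"type":"object","properties":{"motion":{"type":"array","items":{"type":"array"}}},"required":["motion"]}

```bash
mkdir -p pics; ls; cat > h.py <<'E'
import numpy as np, cv2
from plant import telemetry, viewer, ticket
def grab(n,save=None):
    f=viewer.grab_frame(n)
    if save: cv2.imwrite('pics/'+save,f['img'][:,:,::-1])
    return f
def K(f):
    fl=200/np.tan(np.radians(f['fov_y'])/2)
    return np.array([[fl,0,f['cx']],[0,fl,f['cy']],[0,0,1.]])
def plane(f,px,z):
    px=np.array(px,float).reshape(-1,1,2)
    u=cv2.undistortPoints(px,K(f),np.array(f['distortion'],float)).reshape(-1,2)
    R=cv2.Rodrigues(np.array(f['rvec'],float))[0]; t=np.array(f['tvec'],float).ravel()
    C=-R.T@t; d=np.c_[u,np.ones(len(u))]@R
    return C+d*((z-C[2])/d[:,2])[:,None]
def proj(f,P):
    return cv2.projectPoints(np.array(P,float).reshape(-1,1,3),np.array(f['rvec'],float),np.array(f['tvec'],float),K(f),np.array(f['distortion'],float))[0].reshape(-1,2)
E
python3 - <<'E'
from h import *
for n in('top','side'):
    f=grab(n,n+'0.png'); R=cv2.Rodrigues(np.array(f['rvec'],float))[0]
    print(n,f['fov_y'],f['distortion'],-R.T@np.array(f['tvec'],float).ravel())
s=telemetry.sense();print(s['eef_rot'],s['tool_pos'],s['width'],s['clock'])
E
```

```text
pics
top 42.260925565251725 [0.05467259 0.         0.         0.         0.        ] [2.24517394e+02 5.69867501e-02 1.31169829e+03]
side 57.544184465900344 [-0.0256019  0.         0.         0.         0.       ] [  70.97912338 -830.99382201  770.203081  ]
[[-9.10667834e-01  4.13139117e-01 -4.08312998e-04]
 [ 4.13139311e-01  9.10667188e-01 -1.08773681e-03]
 [-7.75493758e-05 -1.15925708e-03 -9.99999325e-01]] [278.68986203 614.33494837 204.85582178] 93.98219743542732 0.1
```

View pics/top0.png

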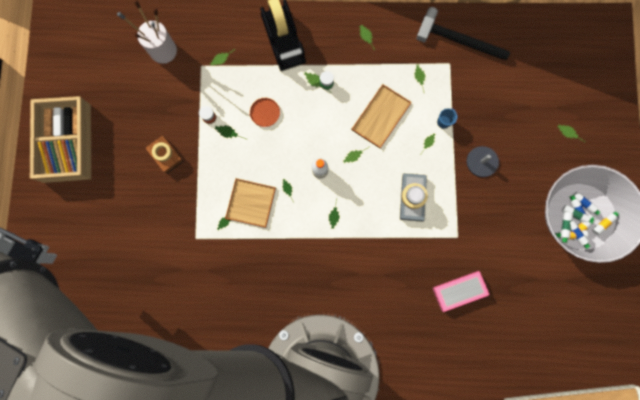

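View pics/side0.png

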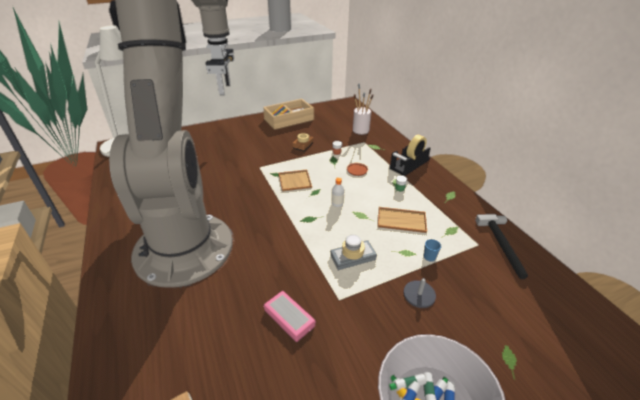

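The top view shows the ink, roll and pencil-tin stack at (413,197) and the small roll on its block at (164,153). The dish is at (265,112), the long tray at (382,116), the square tray at (251,203), the stand at (483,162) and the glue bottle at (320,168). The pink decoy is at (461,291). The side view agrees.

```bash
python3 - <<'E'
from h import *
im=cv2.imread('pics/top0.png')
def crop(c,w=32):
    x,y=c; return cv2.resize(im[y-w:y+w,x-w:x+w],(260,260),interpolation=cv2.INTER_CUBIC)
cs=[(413,197),(164,153),(265,112),(382,116),(251,203),(483,162)]
t=[crop(c) for c in cs]
cv2.imwrite('pics/mos.png',np.vstack([np.hstack(t[:3]),np.hstack(t[3:])]))
f=grab('top'); hsv=cv2.cvtColor(f['img'],cv2.COLOR_RGB2HSV)
def reg(name,c,w,lo,hi,z):
    m=np.zeros(hsv.shape[:2],np.uint8); x,y=c
    m[y-w:y+w,x-w:x+w]=cv2.inRange(hsv,np.array(lo),np.array(hi))[y-w:y+w,x-w:x+w]
    m=cv2.morphologyEx(m,cv2.MORPH_OPEN,np.ones((3,3)))
    k=max(cv2.findContours(m,cv2.RETR_EXTERNAL,cv2.CHAIN_APPROX_NONE)[0],key=cv2.contourArea)
    p=plane(f,k.reshape(-1,2).astype(float),z)[:,:2].astype(np.float32)
    r=cv2.minAreaRect(p); b=cv2.boxPoints(r)
    e=[b[1]-b[0],b[2]-b[1]]; e=max(e,key=np.linalg.norm)
    print(name,np.round(r[0],1),np.round(r[1],1),'long axis deg',round(np.degrees(np.arctan2(e[1],e[0]))%180,1))
for c in cs: print(c,[hsv[c[1],c[0]+d].tolist() for d in (-14,-8,-4,0,4,8)])
reg('dish',(265,112),25,(0,120,60),(15,255,255),10)
reg('long',(382,116),40,(5,60,60),(25,255,255),10)
reg('square',(251,203),35,(5,60,60),(25,255,255),10)
reg('stand',(483,162),25,(0,0,0),(180,110,110),8)
reg('tin',(413,197),30,(85,20,0),(130,255,200),26)
reg('pink',(461,291),40,(150,60,0),(180,255,255),26)
E
```

```text
(413, 197) [[25, 18, 238], [22, 94, 224], [18, 6, 198], [170, 3, 231], [170, 3, 232], [0, 6, 222]]
(164, 153) [[13, 168, 168], [20, 124, 138], [12, 172, 114], [14, 164, 126], [22, 102, 229], [13, 152, 106]]
(265, 112) [[9, 167, 139], [9, 175, 195], [9, 177, 190], [8, 177, 190], [8, 175, 191], [9, 181, 185]]
(382, 116) [[18, 122, 219], [18, 123, 217], [18, 124, 208], [18, 125, 217], [18, 123, 216], [18, 124, 218]]
(251, 203) [[18, 123, 221], [18, 125, 216], [18, 124, 218], [18, 123, 217], [18, 125, 218], [18, 123, 221]]
(483, 162) [[117, 26, 88], [107, 27, 86], [116, 20, 88], [60, 3, 78], [110, 22, 70], [113, 27, 85]]
dish [653.8 163.5] [74.8 72.9] long axis deg 46.0
long [ 650.8 -140.9] [ 93.6 151.8] long axis deg 147.0
square [413.6 189.8] [109.5 109.5] long axis deg 78.7
stand [ 534.5 -399.7] [81.9 81.6] long axis deg 44.0Traceback (most recent call last):
  File "<stdin>", line 23, in <module>
  File "<stdin>", line 13, in reg
ValueError: max() iterable argument is empty
```

View pics/mos.png

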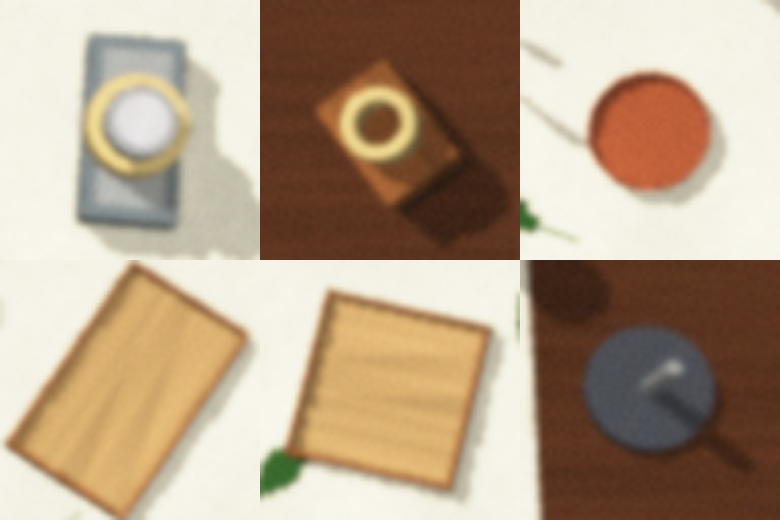

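The crops show clean corners for the tin and the block, circles for the ink tin and both rolls, and the post at the stand's centre. Next I'll turn these pixels into positions.

```bash
python3 - <<'E'
from h import *
f=grab('top'); s=64/260
def P(o,pts,z): return plane(f,np.array(pts)*s+np.array(o)-.4,z)[:,:2]
def rect(n,o,pts,z):
    p=P(o,pts,z); d=[p[1]-p[0],p[2]-p[1],p[2]-p[3],p[3]-p[0]]
    print(n,p.mean(0).round(1),[round(float(np.linalg.norm(v)),1) for v in d],[round(np.degrees(np.arctan2(v[1],v[0]))%180,1) for v in d])
rect('tin',(381,165),[(90,36),(187,42),(176,225),(79,218)],26)
rect('block',(132,121),[(127,62),(57,109),(135,207),(200,155)],28)
print('ink',P((381,165),[(140,121)],70),'large',P((381,165),[(137,125)],50),'small',P((132,121),[(118,124)],46))
hsv=cv2.cvtColor(f['img'],cv2.COLOR_RGB2HSV)
for n,c,w,lo,hi in (('large',(414,196),16,(18,60,150),(32,200,255)),('small',(161,151),14,(18,60,170),(32,160,255)),('ink',(415,195),9,(0,0,170),(180,25,255))):
    x,y=c;m=cv2.inRange(hsv,np.array(lo),np.array(hi)); q=np.zeros_like(m);q[y-w:y+w,x-w:x+w]=m[y-w:y+w,x-w:x+w]
    (a,b),r=cv2.minEnclosingCircle(cv2.findNonZero(q)); z=dict(large=50,small=46,ink=70)[n]
    print(n,a,b,r,plane(f,[(a,b)],z)[0].round(1))
print('tip',plane(f,[(483-32+(675-520)*s,130+(367-260)*s)],60),'glue',plane(f,[(320,163)],100))
print('jars',plane(f,[(209,117),(327,80),(447,118)],40).round())
E
```

```text
tin [ 436.4 -221.2] [59.9, 114.6, 59.0, 114.2] [np.float64(87.7), np.float64(176.2), np.float64(87.3), np.float64(176.6)]
block [532.  413.4] [52.1, 81.2, 51.2, 77.0] [np.float64(127.2), np.float64(40.9), np.float64(131.9), np.float64(40.2)]
ink [[ 434.39674827 -217.78857581]] large [[ 435.27909507 -219.48249441]] small [[533.24633446 415.27603854]]
large 414.1573791503906 195.0543212890625 13.30056381225586 [ 436.1 -219.1   50. ]
small 160.8457489013672 151.01063537597656 9.344148635864258 [533.5 414.8  46. ]
ink 415.125 194.5 8.262401580810547 [ 434.1 -217.9   70. ]
tip [[ 535.08738481 -400.23920629   60.        ]] glue [[500.12813052  13.84579073 100.        ]]
jars [[ 627.  301.   40.]
 [ 733.    2.   40.]
 [ 637. -304.   40.]]
```

send_rows(
  motion=[
    [[0,0,-0.85],[0,0,0],94],
    [[0,0,-0.85],[0,0,0],94],
    [[0,0,-0.85],[0,0,0],94],
    [[0,0,-0.85],[0,0,0],94],
    [[0,0,-0.85],[0,0,0],94],
    [[0,0,0],[-1,-1,0],94],
    [[0,0,0],[-1,-1,0],94],
    [[0,0,0],[-1,-1,0],94],
    [[0,0,0],[-1,-1,0],94],
    [[0,0,0],[-1,-1,0],94],
  ],
)

```text
clock: 1.2
tool_pos: [404.6, 488.4, 205.4]
eef_rot: [[-1.0, 0.001, -0.0], [0.001, 1.0, -0.0], [0.0, -0.0, -1.0]]
force: [-0.5, -0.2, 0.4]
width: 94.2
grip_force: 0.0
```

send_rows(
  motion=[
    [[0,0,0],[-0.2,-1,0],94],
    [[0,0,0],[-0.2,-1,0],94],
    [[0,0,0],[-0.2,-1,0],94],
    [[0,0,0],[-0.2,-1,0],94],
    [[0,0,0],[-0.2,-1,0],94],
    [[0,0,0],[-0.2,-1,0],94],
    [[0,0,0],[-0.2,-1,0],94],
    [[0,0,0],[-0.2,-1,0],94],
    [[0,0,0],[-0.2,-1,0],94],
    [[0,0,0],[-0.2,-1,0],94],
  ],
)

```text
clock: 2.2
tool_pos: [453.5, 238.5, 205.5]
eef_rot: [[-1.0, 0.001, -0.0], [0.001, 1.0, 0.0], [0.0, 0.0, -1.0]]
force: [0.5, 0.6, 0.2]
width: 94.0
grip_force: 0.0
```

send_rows(
  motion=[
    [[0,0,0],[0,-1,0],94],
    [[0,0,0],[0,-1,0],94],
    [[0,0,0],[0,-1,0],94],
    [[0,0,0],[0,-1,0],94],
    [[0,0,0],[0,-1,0],94],
    [[0,0,0],[0,-1,0],94],
    [[0,0,0],[0,-1,0],94],
    [[0,0,0],[0,-1,0],94],
    [[0,0,0],[0,-1,0],94],
    [[0,0,0],[0,-1,0],94],
  ],
)

```text
clock: 3.2
tool_pos: [453.1, -11.5, 205.5]
eef_rot: [[-1.0, 0.001, 0.0], [0.001, 1.0, 0.0], [-0.0, 0.0, -1.0]]
force: [1.3, 1.1, 0.1]
width: 94.0
grip_force: 0.0
```

send_rows(
  motion=[
    [[0,0,0],[0.1,-1,0],94],
    [[0,0,0],[0.1,-1,0],94],
    [[0,0,0],[0.1,-1,0],94],
    [[0,0,0],[0.1,-1,0],94],
    [[0,0,0],[0.1,-1,0],94],
    [[0,0,0],[0.1,-1,0],94],
    [[0,0,0],[0.1,-1,0],94],
    [[0,0,0],[0.07,-1,0],94],
    [[0,0,0],[0,-0.26,0.98],94],
    [[0,0,0],[0,0,1],94],
  ],
)

```text
clock: 4.2
tool_pos: [434.1, -218.4, 155.8]
eef_rot: [[-1.0, 0.003, 0.002], [0.003, 1.0, -0.001], [-0.002, -0.001, -1.0]]
force: [0.9, 0.6, -0.3]
width: 94.3
grip_force: 0.0
```

send_rows(
  motion=[
    [[0,0,0],[0,0,1],94],
    [[0,0,0],[0,0,1],94],
    [[0,0,0],[0,0,1],94],
    [[0,0,0],[0,0,0.6],94],
    [[0,0,0],[0,0,0.4],94],
    [[0,0,0],[0,0,0],70],
    [[0,0,0],[0,0,0],55],
    [[0,0,0],[0,0,0],46],
    [[0,0,0],[0,0,0],35],
    [[0,0,0],[0,0,0],30],
  ],
)

```text
clock: 5.2
tool_pos: [434.2, -217.0, 56.5]
eef_rot: [[-1.0, 0.001, 0.001], [0.001, 1.0, -0.0], [-0.001, -0.0, -1.0]]
force: [-0.2, 0.5, 0.2]
width: 57.4
grip_force: 0.0
```

send_rows(
  motion=[
    [[0,0,0],[0,0,0],30],
    [[0,0,0],[0,0,0],30],
    [[0,0,0],[0,0,0],30],
    [[0,0,0],[0,0,0],30],
    [[0,0,0],[0,0,0],30],
  ],
)

```text
clock: 5.7
tool_pos: [434.1, -217.1, 56.2]
eef_rot: [[-1.0, 0.001, 0.0], [0.001, 1.0, -0.0], [-0.0, -0.0, -1.0]]
force: [-1.2, -0.0, 6.4]
width: 43.2
grip_force: 30.0
```

send_rows(
  motion=[
    [[0,0,0],[0,0,-0.4],30],
    [[0,0,0],[0,0,-1],30],
    [[0,0,0],[0,0,-1],30],
    [[0,0,0],[0,0,-1],30],
    [[0,0,0],[-0.55,0.95,0],30],
    [[0,0,0],[-0.55,0.95,0],30],
    [[0,0,0],[-0.55,0.95,0],30],
    [[0,0,0],[-0.55,0.95,0],30],
    [[0,0,0],[-0.55,0.95,0],30],
    [[0,0,0],[-0.55,0.95,0],30],
  ],
)

```text
clock: 6.7
tool_pos: [516.8, -73.5, 141.5]
eef_rot: [[-1.0, 0.001, -0.0], [0.001, 1.0, -0.0], [0.0, -0.0, -1.0]]
force: [0.6, 0.4, -0.4]
width: 43.3
grip_force: 30.0
```

send_rows(
  motion=[
    [[0,0,0],[-0.55,0.95,0],30],
    [[0,0,0],[-0.55,0.95,0],30],
    [[0,0,0],[-0.55,0.95,0],30],
    [[0,0,0],[-0.55,0.95,0],30],
    [[0,0,0],[-0.55,0.95,0],30],
    [[0,0,0],[-0.55,0.95,0],30],
    [[0,0,0],[-0.55,0.95,0],30],
    [[0,0,0],[-0.55,0.95,0],30],
    [[0,0,0],[-0.55,0.95,0],30],
    [[0,0,0],[-0.55,0.95,0],30],
  ],
)

```text
clock: 7.7
tool_pos: [654.4, 163.8, 141.5]
eef_rot: [[-1.0, 0.001, -0.0], [0.001, 1.0, -0.0], [0.0, -0.0, -1.0]]
force: [-0.7, 0.7, -0.0]
width: 43.3
grip_force: 30.0
```

send_rows(
  motion=[
    [[0,0,0],[0,0,1],30],
    [[0,0,0],[0,0,1],30],
    [[0,0,0],[0,0,1],30],
    [[0,0,0],[0,0,0.5],30],
    [[0,0,0],[0,0,0],30],
  ],
)

```text
clock: 8.2
tool_pos: [653.2, 162.5, 52.3]
eef_rot: [[-1.0, 0.001, -0.002], [0.001, 1.0, -0.001], [0.002, -0.001, -1.0]]
force: [-0.2, 0.0, 0.4]
width: 43.4
grip_force: 30.0
```

```bash
python3 - <<'E'
from h import *
f=grab('side'); c=proj(f,[(654,164,20)])[0].astype(int); d=proj(f,[(436,-220,40)])[0].astype(int)
A=[cv2.resize(f['img'][y-45:y+45,x-45:x+45][:,:,::-1],(390,390),interpolation=cv2.INTER_CUBIC) for x,y in(c,d)]
cv2.imwrite('pics/s1.png',np.hstack(A)); print(c,d,telemetry.sense()['q'])
E
```

```text
[356 165] [352 247] [-0.58828797  0.60490884  0.34710839  1.73849379 -0.26121813  0.84471536
  1.44657278]
```

View pics/s1.png

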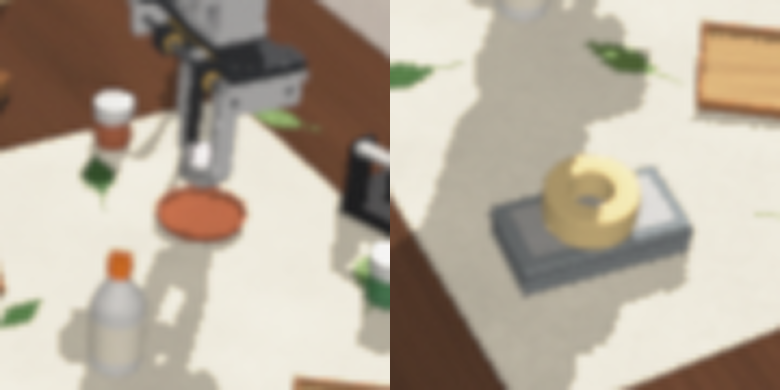

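The ink tin hangs upright in the gripper over the dish, and the large roll is still centred on the pencil tin. Lowering and releasing.

send_rows(
  motion=[
    [[0,0,0],[0,0,0.8],30],
    [[0,0,0],[0,0,0.6],30],
    [[0,0,0],[0,0,0.3],30],
    [[0,0,0],[0,0,0],30],
    [[0,0,0],[0,0,0],30],
  ],
)

```text
clock: 8.75
tool_pos: [654.4, 162.8, 11.5]
eef_rot: [[-1.0, 0.001, 0.0], [0.001, 1.0, -0.0], [-0.0, -0.0, -1.0]]
force: [0.4, 0.5, -1.0]
width: 42.8
grip_force: 30.0
```

send_rows(
  motion=[
    [[0,0,0],[0,0,0],70],
    [[0,0,0],[0,0,0],70],
    [[0,0,0],[0,0,0],70],
    [[0,0,0],[0,0,0],70],
    [[0,0,0],[0,0,-0.5],70],
    [[0,0,0],[0,0,-1],94],
    [[0,0,0],[0,0,-1],94],
    [[0,0,0],[0,0,-1],94],
    [[0,0,0],[0,0,-1],94],
    [[0,0,0],[0,0,-1],94],
  ],
)

```text
clock: 9.75
tool_pos: [654.2, 162.7, 150.6]
eef_rot: [[-1.0, 0.001, 0.001], [0.001, 1.0, 0.0], [-0.001, 0.0, -1.0]]
force: [0.1, 0.7, -0.7]
width: 94.2
grip_force: 0.0
```

```bash
python3 - <<'E'
from h import *
f=grab('side'); c=proj(f,[(654,164,20)])[0].astype(int)
g=grab('top'); d=proj(g,[(436,-220,40)])[0].astype(int)
A=[cv2.resize(i['img'][y-30:y+30,x-30:x+30][:,:,::-1],(390,390),interpolation=cv2.INTER_CUBIC) for i,(x,y) in((f,c),(g,d))]
cv2.imwrite('pics/s2.png',np.hstack(A)); print(c,d,telemetry.sense()['tool_pos'])
E
```

```text
[356 165] [413 195] [656.03650452 163.09099242 153.04341143]
```

View pics/s2.png

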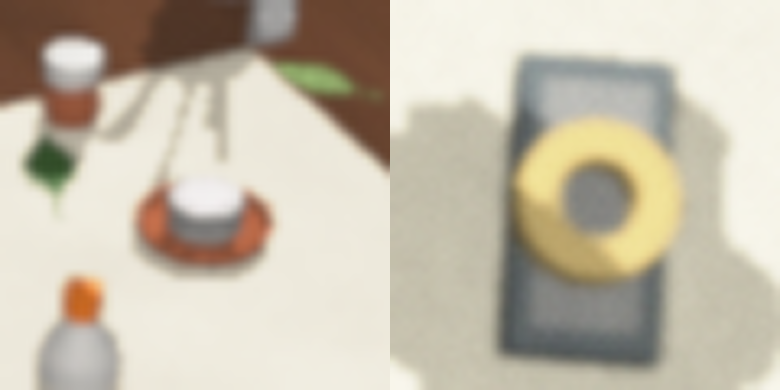

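The ink tin sits flat in the dish. In the top crop the roll centre is at full-image pixel (414.6,195.4), about (435,-220) mm.

send_rows(
  motion=[
    [[0,0,0],[0.55,-0.96,0],94],
    [[0,0,0],[0.55,-0.96,0],94],
    [[0,0,0],[0.55,-0.96,0],94],
    [[0,0,0],[0.55,-0.96,0],94],
    [[0,0,0],[0.55,-0.96,0],94],
    [[0,0,0],[0.55,-0.96,0],94],
    [[0,0,0],[0.55,-0.96,0],94],
    [[0,0,0],[0.55,-0.96,0],94],
    [[0,0,0],[0.55,-0.96,0],94],
    [[0,0,0],[0.55,-0.96,0],94],
  ],
)

```text
clock: 10.85
tool_pos: [515.6, -77.9, 148.7]
eef_rot: [[-1.0, 0.001, 0.0], [0.001, 1.0, 0.0], [-0.0, 0.0, -1.0]]
force: [0.6, 0.4, 1.1]
width: 94.1
grip_force: 0.0
```

send_rows(
  motion=[
    [[0,0,0],[0.55,-0.96,0],94],
    [[0,0,0],[0.55,-0.96,0],94],
    [[0,0,0],[0.55,-0.96,0],94],
    [[0,0,0],[0.55,-0.96,0],94],
    [[0,0,0],[0.55,-0.96,0],94],
    [[0,0,0],[0.5,-0.9,0],94],
    [[0,0,0],[0,0,1],94],
    [[0,0,0],[0,0,1],94],
    [[0,0,0],[0,0,0.5],94],
    [[0,0,0],[0,0,0],94],
  ],
)

```text
clock: 11.85
tool_pos: [434.1, -219.2, 84.9]
eef_rot: [[-1.0, 0.001, -0.003], [0.001, 1.0, 0.0], [0.003, 0.0, -1.0]]
force: [0.9, -0.4, -0.2]
width: 93.8
grip_force: 0.0
```

send_rows(
  motion=[
    [[0,0,0],[0,0,1],94],
    [[0,0,0],[0,0,0.8],94],
    [[0,0,0],[0,0,0.4],94],
    [[0,0,0],[0,0,0],80],
    [[0,0,0],[0,0,0],68],
    [[0,0,0],[0,0,0],60],
    [[0,0,0],[0,0,0],55],
    [[0,0,0],[0,0,0],50],
    [[0,0,0],[0,0,0],50],
    [[0,0,0],[0,0,0],50],
  ],
)

```text
clock: 12.85
tool_pos: [435.6, -219.6, 31.7]
eef_rot: [[-1.0, 0.001, 0.001], [0.001, 1.0, -0.0], [-0.001, -0.0, -1.0]]
force: [-0.8, 1.0, 9.7]
width: 62.1
grip_force: 30.0
```

send_rows(
  motion=[
    [[0,0,0],[0,0,-0.6],50],
    [[0,0,0],[0,0,-1],50],
    [[0,0,0],[0,0,-1],50],
    [[0,0,0],[0,0,-1],50],
    [[0,0,0],[0,0,-0.4],50],
    [[0,0,0],[-0.5,-0.9,0],50],
    [[0,0,0],[-0.5,-0.9,0],50],
    [[0,0,0],[-0.5,-0.9,0],50],
    [[0,0,0],[-0.5,-0.9,0],50],
    [[0,0,0],[-0.5,-0.9,0],50],
  ],
)

```text
clock: 13.85
tool_pos: [497.8, -332.6, 130.3]
eef_rot: [[-1.0, 0.0, -0.001], [0.0, 1.0, 0.0], [0.001, 0.0, -1.0]]
force: [-0.0, -0.2, 0.4]
width: 62.0
grip_force: 30.0
```

send_rows(
  motion=[
    [[0,0,0],[-0.5,-0.9,0],50],
    [[0,0,0],[-0.5,-0.9,0],50],
    [[0,0,0],[-0.5,-0.9,0],50],
    [[0,0,0],[0,0,0],50],
    [[0,0,0],[0,0,1],50],
    [[0,0,0],[0,0,1],50],
    [[0,0,0],[0,0,0],50],
    [[0,0,0],[0,0,0],50],
  ],
)

```text
clock: 14.65
tool_pos: [534.6, -399.2, 81.0]
eef_rot: [[-1.0, 0.001, -0.001], [0.001, 1.0, 0.0], [0.001, 0.0, -1.0]]
force: [0.2, -0.2, 0.2]
width: 62.0
grip_force: 30.0
```

```bash
python3 - <<'E'
from h import *
f=grab('side'); c=proj(f,[(535,-400,50)])[0].astype(int)
g=grab('top'); d=proj(g,[(535,-400,40)])[0].astype(int)
A=[cv2.resize(i['img'][y-35:y+35,x-35:x+35][:,:,::-1],(390,390),interpolation=cv2.INTER_CUBIC) for i,(x,y) in((f,c),(g,d))]
cv2.imwrite('pics/s3.png',np.hstack(A)); s=telemetry.sense();print(c,d,s['tool_pos'],s['q'])
E
```

```text
[421 281] [486 158] [ 535.33482206 -399.79185513   82.2219442 ] [ 0.17692401  0.59015163  0.51580436  1.74645937 -0.35857768  0.89849964
  2.41604456]
```

View pics/s3.png

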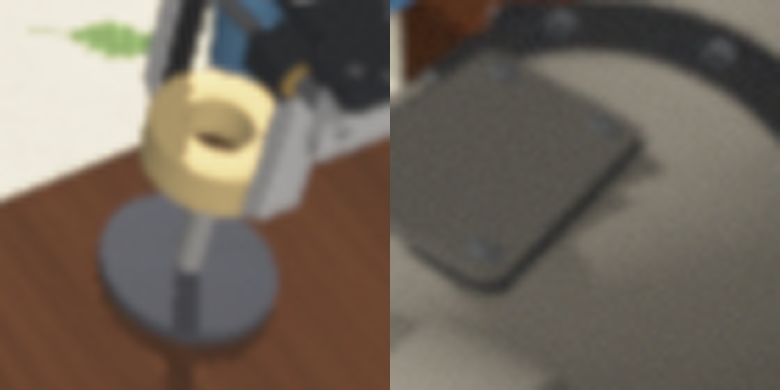

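The roll hangs level over the post, which runs up toward its hole. Descending.

send_rows(
  motion=[
    [[0,0,0],[0,0,0.7],50],
    [[0,0,0],[0,0,0.7],50],
    [[0,0,0],[0,0,0.7],50],
    [[0,0,0],[0,0,0.5],50],
    [[0,0,0],[0,0,0],50],
    [[0,0,0],[0,0,0],50],
  ],
)

```text
clock: 15.35
tool_pos: [534.6, -399.7, 15.6]
eef_rot: [[-1.0, 0.001, -0.001], [0.001, 1.0, 0.0], [0.001, 0.0, -1.0]]
force: [0.2, 0.5, -0.1]
width: 61.7
grip_force: 30.0
```

send_rows(
  motion=[
    [[0,0,0],[0,0,0.06],50],
    [[0,0,0],[0,0,0],94],
    [[0,0,0],[0,0,0],94],
    [[0,0,0],[0,0,0],94],
    [[0,0,0],[0,0,0],94],
    [[0,0,0],[0,0,-0.5],94],
    [[0,0,0],[0,0,-1],94],
    [[0,0,0],[0,0,-1],94],
    [[0,0,0],[0,0,-1],94],
    [[0,0,0],[0,0,-1],94],
  ],
)

```text
clock: 16.35
tool_pos: [534.9, -399.7, 129.1]
eef_rot: [[-1.0, 0.001, 0.001], [0.001, 1.0, -0.0], [-0.001, -0.0, -1.0]]
force: [-0.3, -0.4, -0.1]
width: 93.7
grip_force: 0.0
```

```bash
python3 - <<'E'
from h import *
f=grab('side'); c=proj(f,[(535,-400,30)])[0].astype(int)
g=grab('top'); d=proj(g,[(436,-220,26)])[0].astype(int)
A=[cv2.resize(i['img'][y-30:y+30,x-30:x+30][:,:,::-1],(390,390),interpolation=cv2.INTER_CUBIC) for i,(x,y) in((f,c),(g,d))]
cv2.imwrite('pics/s4.png',np.hstack(A)); print(c,d,telemetry.sense()['tool_pos'])
E
```

```text
[419 286] [412 196] [ 536.26615568 -400.94364931  131.40716713]
```

View pics/s4.png

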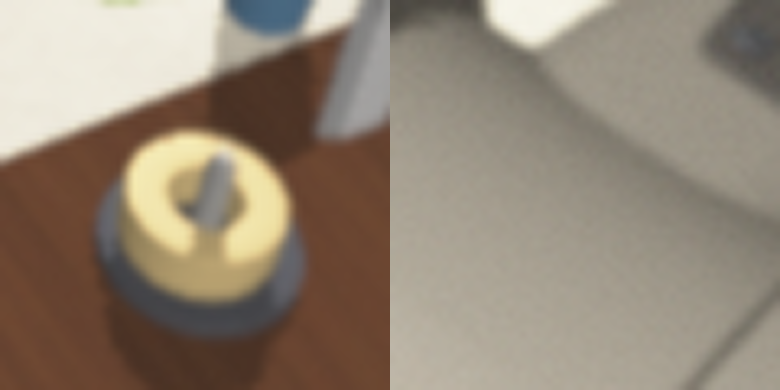

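The large roll lies flat on the base with the post through it. Back to the pencil tin.

send_rows(
  motion=[
    [[0,0,0],[0.49,0.9,0],94],
    [[0,0,0],[0.49,0.9,0],94],
    [[0,0,0],[0.49,0.9,0],94],
    [[0,0,0],[0.49,0.9,0],94],
    [[0,0,0],[0.49,0.9,0],94],
    [[0,0,0],[0.49,0.9,0],94],
    [[0,0,0],[0.49,0.9,0],94],
    [[0,0,0],[0.49,0.85,0],94],
    [[0,0,0.5],[0,0,1],94],
    [[0,0,0],[0,0,1],94],
  ],
)

```text
clock: 17.45
tool_pos: [437.7, -219.9, 77.3]
eef_rot: [[-0.999, 0.051, 0.003], [0.051, 0.999, 0.0], [-0.003, 0.0, -1.0]]
force: [1.5, 0.1, -0.1]
width: 94.5
grip_force: 0.0
```

send_rows(
  motion=[
    [[0,0,0],[0,0,0.8],94],
    [[0,0,0],[0,0,0.4],94],
    [[0,0,0],[0,0,0],94],
    [[0,0,0],[0,0,0],94],
  ],
)

```text
clock: 17.85
tool_pos: [437.3, -221.0, 47.6]
eef_rot: [[-0.999, 0.051, 0.0], [0.051, 0.999, -0.0], [-0.0, -0.0, -1.0]]
force: [-0.2, -0.2, 0.4]
width: 93.9
grip_force: 0.0
```

Down to z ≈ 9 and close.

send_rows(
  motion=[
    [[0,0,0],[0,0,0.8],94],
    [[0,0,0],[0,0,0.5],94],
    [[0,0,0],[0,0,0.24],94],
    [[0,0,0],[0,0,0],80],
    [[0,0,0],[0,0,0],68],
    [[0,0,0],[0,0,0],58],
    [[0,0,0],[0,0,0],50],
    [[0,0,0],[0,0,0],50],
    [[0,0,0],[0,0,0],50],
    [[0,0,0],[0,0,0],50],
  ],
)

```text
clock: 18.85
tool_pos: [437.4, -221.0, 8.9]
eef_rot: [[-0.999, 0.051, 0.001], [0.051, 0.999, -0.0], [-0.001, -0.0, -1.0]]
force: [-1.2, -0.3, 6.4]
width: 60.0
grip_force: 30.0
```

send_rows(
  motion=[
    [[0,0,0],[0,0,-0.4],50],
    [[0,0,0],[0,0,-0.8],50],
    [[0,0,0],[0,0,-0.8],50],
    [[0,0,0],[0,0,-0.8],50],
    [[0,0,0],[0,0,0],50],
    [[0,0,0],[-0.83,0.36,0],50],
    [[0,0,0],[-0.84,0.36,0],50],
    [[0,0,0],[-0.84,0.36,0],50],
    [[0,0,0],[-0.84,0.36,0],50],
    [[0,0,0],[-0.84,0.36,0],50],
  ],
)

```text
clock: 19.85
tool_pos: [544.4, -180.4, 77.8]
eef_rot: [[-0.999, 0.051, -0.001], [0.051, 0.999, 0.0], [0.001, 0.0, -1.0]]
force: [0.0, 0.2, -2.1]
width: 59.5
grip_force: 30.0
```

send_rows(
  motion=[
    [[0,0,0],[-0.84,0.36,0],50],
    [[0,0,0],[-0.84,0.36,0],50],
    [[0,0,0],[-0.84,0.37,0],50],
    [[0,0,0],[-0.84,0.37,0],50],
    [[0,0,0],[-0.84,0.37,0],50],
    [[0,0,0.75],[0,0,0],50],
    [[0,0,0.75],[0,0,0],50],
    [[0,0,0.75],[0,0,0],50],
    [[0,0,0.75],[0,0,0],50],
    [[0,0,0.75],[0,0,0],50],
  ],
)

```text
clock: 20.85
tool_pos: [650.7, -140.5, 77.6]
eef_rot: [[-0.909, 0.416, -0.001], [0.416, 0.909, 0.0], [0.001, -0.0, -1.0]]
force: [0.1, -0.1, -1.2]
width: 59.7
grip_force: 30.0
```

send_rows(
  motion=[
    [[0,0,0.75],[0,0,0],50],
    [[0,0,0.75],[0,0,0],50],
    [[0,0,0],[0,0,0.8],50],
    [[0,0,0],[0,0,0.7],50],
    [[0,0,0],[0,0,0],50],
    [[0,0,0],[0,0,0],50],
  ],
)

```text
clock: 21.45
tool_pos: [650.7, -140.9, 40.5]
eef_rot: [[-0.839, 0.545, -0.001], [0.545, 0.839, -0.0], [0.001, -0.001, -1.0]]
force: [0.4, -0.1, -0.6]
width: 60.1
grip_force: 30.0
```

```bash
python3 - <<'E'
from h import *
f=grab('side'); c=proj(f,[(651,-141,30)])[0].astype(int)
g=grab('top'); d=proj(g,[(651,-141,26)])[0].astype(int)
A=[cv2.resize(i['img'][y-45:y+45,x-45:x+45][:,:,::-1],(390,390),interpolation=cv2.INTER_CUBIC) for i,(x,y) in((f,c),(g,d))]
cv2.imwrite('pics/s5.png',np.hstack(A)); print(c,d,telemetry.sense()['tool_pos'])
E
```

```text
[401 212] [381 113] [ 651.42574242 -141.02656428   41.48300449]
```

View pics/s5.png

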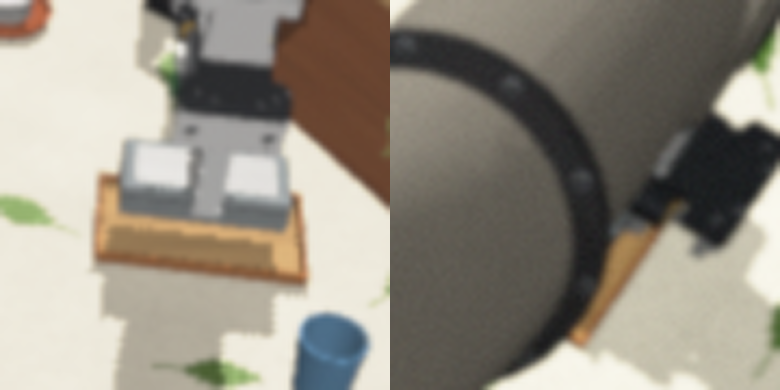

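The tin is level, parallel to the tray and over its floor. Lowering it.

send_rows(
  motion=[
    [[0,0,0],[0,0,0.5],50],
    [[0,0,0],[0,0,0.4],50],
    [[0,0,0],[0,0,0.2],50],
    [[0,0,0],[0,0,0],50],
    [[0,0,0],[0,0,0],50],
  ],
)

```text
clock: 22.05
tool_pos: [651.0, -140.8, 13.0]
eef_rot: [[-0.839, 0.545, -0.001], [0.545, 0.839, -0.0], [0.0, -0.0, -1.0]]
force: [0.4, 0.4, -0.7]
width: 59.6
grip_force: 30.0
```

send_rows(
  motion=[
    [[0,0,0],[0,0,0],90],
    [[0,0,0],[0,0,0],90],
    [[0,0,0],[0,0,0],90],
    [[0,0,0],[0,0,0],90],
    [[0,0,0],[0,0,-0.5],90],
    [[0,0,0],[0,0,-1],90],
    [[0,0,0],[0,0,-1],90],
    [[0,0,0],[0,0,-1],90],
    [[0,0,0],[0,0,-1],90],
    [[0,0,0],[0,0,-1],90],
  ],
)

```text
clock: 23.05
tool_pos: [651.1, -140.9, 153.1]
eef_rot: [[-0.839, 0.545, 0.001], [0.545, 0.839, -0.0], [-0.001, 0.0, -1.0]]
force: [0.1, 0.4, 0.4]
width: 90.2
grip_force: 0.0
```

send_rows(
  motion=[
    [[0,0,0],[0.95,0.95,0],94],
    [[0,0,0],[0.95,0.95,0],94],
    [[0,0,0],[0.95,0.95,0],94],
    [[0,0,0],[0.95,0.95,0],94],
    [[0,0,0],[0.95,0.95,0],94],
    [[0,0,0],[0.95,0.95,0],94],
    [[0,0,0],[0.95,0.95,0],94],
    [[0,0,0],[0.95,0.95,0],94],
    [[0,0,0],[0.95,0.95,0],94],
    [[0,0,0],[0.95,0.95,0],94],
  ],
)

```text
clock: 24.05
tool_pos: [581.0, 189.0, 152.0]
eef_rot: [[-0.839, 0.545, 0.001], [0.545, 0.839, 0.001], [-0.0, 0.001, -1.0]]
force: [0.4, 0.6, 0.6]
width: 93.8
grip_force: 0.0
```

send_rows(
  motion=[
    [[0,0,0],[0.95,0.95,0],94],
    [[0,0,0],[0.95,0.95,0],94],
    [[0,0,0],[0.95,0.95,0],94],
    [[0,0,0],[0.95,0.95,0],94],
    [[0,0,0],[0.95,0.95,0],94],
    [[0,0,0],[0.95,0.95,0],94],
    [[0,0,0],[0.85,0.85,0],94],
    [[0,0,0],[0,0,1],94],
    [[0,0,0],[0,0,1],94],
    [[0,0,0],[0,0,0],94],
  ],
)

```text
clock: 25.05
tool_pos: [531.7, 413.6, 99.0]
eef_rot: [[-0.839, 0.544, -0.003], [0.544, 0.839, -0.003], [0.001, -0.004, -1.0]]
force: [-0.5, -0.9, 0.4]
width: 93.9
grip_force: 0.0
```

```bash
python3 - <<'E'
from h import *
f=grab('side'); c=proj(f,[(532,414,40)])[0].astype(int)
g=grab('top'); d=proj(g,[(651,-141,26)])[0].astype(int)
A=[cv2.resize(i['img'][y-w:y+w,x-w:x+w][:,:,::-1],(390,390),interpolation=cv2.INTER_CUBIC) for i,(x,y),w in((f,c,30),(g,d,40))]
cv2.imwrite('pics/s6.png',np.hstack(A)); s=telemetry.sense();print(c,d,s['tool_pos'],s['q'])
E
```

```text
[301 137] [381 113] [533.45359143 414.05056724 101.99394935] [-1.18273123  0.59954118  0.60928589  1.71874109 -0.40703472  0.95278603
  0.57920321]
```

View pics/s6.png

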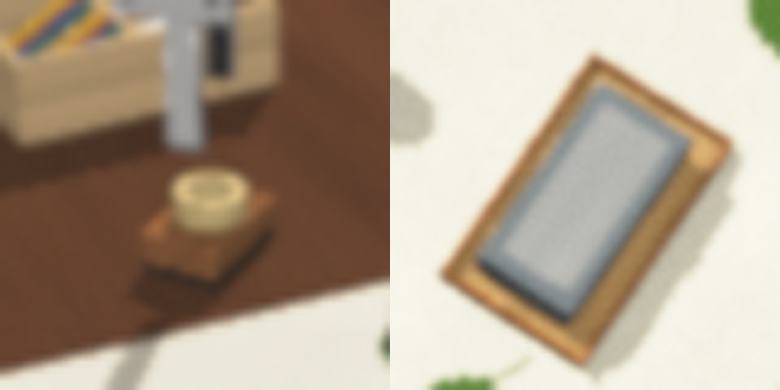

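The pencil tin lies inside the long tray, and the small roll is still on the block under the open gripper. Gripping the roll.

send_rows(
  motion=[
    [[0,0,0],[0,0,1],94],
    [[0,0,0],[0,0,1],94],
    [[0,0,0],[0,0,0.5],94],
    [[0,0,0],[0,0,0.26],80],
    [[0,0,0],[0,0,0],65],
    [[0,0,0],[0,0,0],50],
    [[0,0,0],[0,0,0],40],
    [[0,0,0],[0,0,0],34],
    [[0,0,0],[0,0,0],34],
    [[0,0,0],[0,0,0],34],
  ],
)

```text
clock: 26.15
tool_pos: [533.3, 414.4, 32.3]
eef_rot: [[-0.839, 0.545, 0.0], [0.545, 0.839, 0.0], [0.0, 0.0, -1.0]]
force: [-0.8, -0.8, 4.0]
width: 45.9
grip_force: 30.0
```

send_rows(
  motion=[
    [[0,0,0],[0,0,0],34],
    [[0,0,0],[0,0,0],34],
    [[0,0,0],[0,0,0],34],
  ],
)

```text
clock: 26.45
tool_pos: [533.3, 414.4, 32.3]
eef_rot: [[-0.839, 0.545, 0.0], [0.545, 0.839, 0.0], [0.0, 0.0, -1.0]]
force: [-1.6, -0.4, 6.5]
width: 45.5
grip_force: 30.0
```

send_rows(
  motion=[
    [[0,0,0],[0,0,-0.4],34],
    [[0,0,0],[0,0,-1],34],
    [[0,0,0],[0,0,-1],34],
    [[0,0,0],[0,0,-1],34],
    [[0,0,0],[0,0,-1],34],
    [[0,0,0],[-0.64,-0.98,0],34],
    [[0,0,0],[-0.64,-0.98,0],34],
    [[0,0,0],[-0.64,-0.98,0],34],
    [[0,0,0],[-0.64,-0.98,0],34],
    [[0,0,0],[-0.64,-0.98,0],34],
  ],
)

```text
clock: 27.45
tool_pos: [533.4, 266.8, 142.5]
eef_rot: [[-0.839, 0.545, 0.0], [0.545, 0.839, 0.0], [0.0, 0.0, -1.0]]
force: [0.8, -0.3, -0.1]
width: 45.6
grip_force: 30.0
```

send_rows(
  motion=[
    [[0,0,0],[-0.64,-0.98,0],34],
    [[0,0,0],[-0.64,-0.98,0],34],
    [[0,0,0],[-0.64,-0.98,0],34],
    [[0,0,0],[-0.64,-0.98,0],34],
    [[0,0,0],[-0.64,-0.98,0],34],
    [[0,0,0],[-0.64,-0.98,0],34],
    [[0,0,0],[-0.64,-0.98,0],34],
    [[0,0,0],[-0.64,-0.98,0],34],
    [[0,0,0],[-0.64,-0.98,0],34],
    [[0,0,0],[-0.64,-0.98,0],34],
  ],
)

```text
clock: 28.45
tool_pos: [534.2, -25.8, 142.5]
eef_rot: [[-0.839, 0.545, 0.0], [0.545, 0.839, 0.0], [-0.0, 0.001, -1.0]]
force: [0.3, 0.4, -0.2]
width: 45.6
grip_force: 30.0
```

send_rows(
  motion=[
    [[0,0,0],[-0.64,-0.98,0],34],
    [[0,0,0],[-0.64,-0.98,0],34],
    [[0,0,0],[-0.64,-0.98,0],34],
    [[0,0,0],[-0.64,-0.98,0],34],
    [[0,0,0],[-0.64,-0.98,0],34],
    [[0,0,0],[-0.64,-0.98,0],34],
    [[0,0,0],[-0.64,-0.98,0],34],
    [[0,0,0],[-0.64,-0.98,0],34],
    [[0,0,0],[-0.64,-0.98,0],34],
    [[0,0,0],[-0.64,-0.98,0],34],
  ],
)

```text
clock: 29.45
tool_pos: [534.9, -318.5, 142.5]
eef_rot: [[-0.839, 0.545, 0.0], [0.545, 0.839, 0.0], [-0.0, 0.0, -1.0]]
force: [0.6, 0.3, -0.1]
width: 45.6
grip_force: 30.0
```

send_rows(
  motion=[
    [[0,0,0],[-0.59,-0.91,0],34],
    [[0,0,0],[-0.59,-0.91,0],34],
    [[0,0,0],[-0.59,-0.91,0],34],
    [[0,0,0],[0,0,0],34],
    [[0,0,0],[0,0,1],34],
    [[0,0,0],[0,0,1],34],
    [[0,0,0],[0,0,0.5],34],
    [[0,0,0],[0,0,0],34],
    [[0,0,0],[0,0,0],34],
  ],
)

```text
clock: 30.35
tool_pos: [535.3, -398.7, 80.4]
eef_rot: [[-0.839, 0.544, 0.0], [0.544, 0.839, -0.0], [-0.001, -0.0, -1.0]]
force: [1.2, -0.5, -0.4]
width: 45.5
grip_force: 30.0
```

```bash
python3 - <<'E'
from h import *
f=grab('side'); x,y=proj(f,[(535,-400,50)])[0].astype(int)
cv2.imwrite('pics/s7.png',cv2.resize(f['img'][y-35:y+35,x-35:x+35][:,:,::-1],(450,450),interpolation=cv2.INTER_CUBIC)); s=telemetry.sense();print(x,y,s['tool_pos'],s['q'])
E
```

```text
421 281 [ 535.5615459  -398.87255594   80.73987983] [ 0.07219571  0.63497539  0.67363475  1.7544392  -0.48279263  0.92257731
  1.94439924]
```

View pics/s7.png

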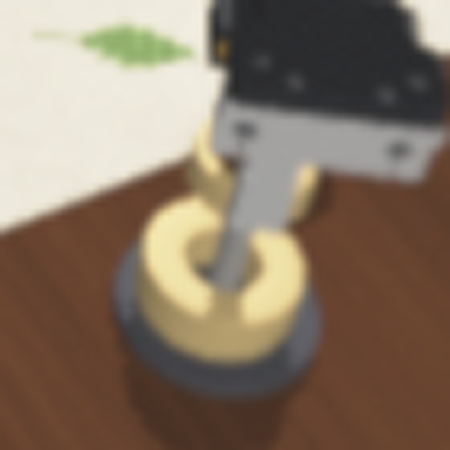

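The small roll hangs level above the post, behind the near finger. Lowering it onto the large roll.

send_rows(
  motion=[
    [[0,0,0],[0,-0.04,0.6],34],
    [[0,0,0],[0,0,0.6],34],
    [[0,0,0],[0,0,0.5],34],
    [[0,0,0],[0,0,0.04],34],
    [[0,0,0],[0,0,0],34],
    [[0,0,0],[0,0,0],34],
  ],
)

```text
clock: 31.0
tool_pos: [534.4, -399.5, 35.9]
eef_rot: [[-0.839, 0.545, -0.0], [0.545, 0.839, -0.0], [0.0, -0.0, -1.0]]
force: [0.4, 0.1, -0.7]
width: 45.2
grip_force: 30.0
```

send_rows(
  motion=[
    [[0,0,0],[0,0,0],94],
    [[0,0,0],[0,0,0],94],
    [[0,0,0],[0,0,0],94],
    [[0,0,0],[0,0,0],94],
    [[0,0,0],[0,0,0],94],
    [[0,0,0],[0,0,-0.5],94],
    [[0,0,0],[0,0,-1],94],
    [[0,0,0],[0,0,-1],94],
    [[0,0,0],[0,0,-1],94],
    [[0,0,0],[0,0,-1],94],
  ],
)

```text
clock: 32.0
tool_pos: [534.4, -399.5, 150.5]
eef_rot: [[-0.839, 0.545, 0.0], [0.545, 0.839, -0.0], [-0.001, -0.0, -1.0]]
force: [0.2, -0.0, 0.7]
width: 94.1
grip_force: 0.0
```

send_rows(
  motion=[
    [[0,0,0],[0.64,0.98,0],94],
    [[0,0,0],[0.64,0.98,0],94],
    [[0,0,0],[0.64,0.98,0],94],
    [[0,0,0],[0.64,0.98,0],94],
    [[0,0,0],[0.64,0.98,0],94],
    [[0,0,0],[0.64,0.98,0],94],
    [[0,0,0],[0.64,0.98,0],94],
    [[0,0,0],[0.64,0.98,0],94],
    [[0,0,0],[0.64,0.98,0],94],
    [[0,0,0],[0.64,0.98,0],94],
  ],
)

```text
clock: 33.0
tool_pos: [533.7, -105.8, 149.4]
eef_rot: [[-0.839, 0.545, 0.001], [0.545, 0.839, 0.0], [-0.0, 0.001, -1.0]]
force: [0.7, -0.8, 0.3]
width: 94.1
grip_force: 0.0
```

send_rows(
  motion=[
    [[0,0,0],[0.64,0.98,0],94],
    [[0,0,0],[0.64,0.98,0],94],
    [[0,0,0],[0.64,0.98,0],94],
    [[0,0,0],[0.64,0.98,0],94],
    [[0,0,0],[0.64,0.98,0],94],
    [[0,0,0],[0.64,0.98,0],94],
    [[0,0,0],[0.64,0.98,0],94],
    [[0,0,0],[0.64,0.98,0],94],
    [[0,0,0],[0.64,0.98,0],94],
    [[0,0,0],[0.64,0.98,0],94],
  ],
)

```text
clock: 34.0
tool_pos: [533.0, 187.0, 149.4]
eef_rot: [[-0.839, 0.545, 0.001], [0.545, 0.839, 0.001], [-0.0, 0.001, -1.0]]
force: [1.2, 0.2, 0.4]
width: 94.5
grip_force: 0.0
```

```bash
python3 - <<'E'
from h import *
f=grab('side'); c=proj(f,[(535,-400,30)])[0].astype(int)
g=grab('top'); d=proj(g,[(532,414,28)])[0].astype(int)
A=[cv2.resize(i['img'][y-w:y+w,x-w:x+w][:,:,::-1],(390,390),interpolation=cv2.INTER_CUBIC) for i,(x,y),w in((f,c,30),(g,d,30))]
cv2.imwrite('pics/s8.png',np.hstack(A)); s=telemetry.sense();print(c,d,s['tool_pos'])
E
```

```text
[419 286] [163 153] [532.73549221 189.96648552 149.02663108]
```

View pics/s8.png

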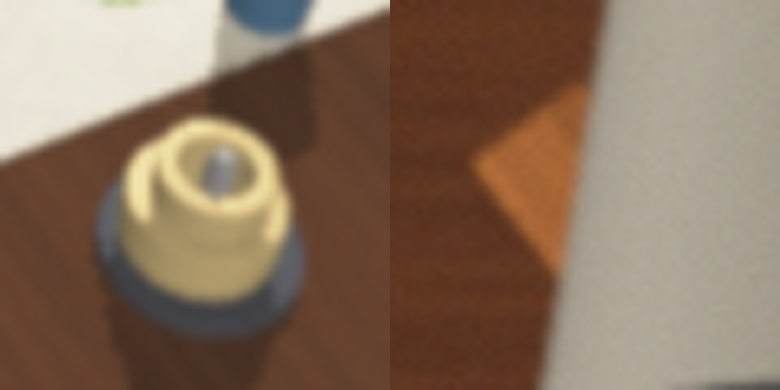

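Both rolls are on the post, small on large. The block hasn't moved: its left corner is at (145.6,147.6), as before.

send_rows(
  motion=[
    [[0,0,0],[0.62,0.94,0],94],
    [[0,0,0],[0.62,0.94,0],94],
    [[0,0,0],[0.62,0.94,0],94],
    [[0,0,0],[0.62,0.94,0],94],
    [[0,0,0],[0.62,0.94,0],94],
    [[0,0,0],[0.62,0.94,0],94],
    [[0,0,0],[0.62,0.94,0],94],
    [[0,0,0],[0.62,0.94,0],94],
    [[0,0,-0.95],[0,0,0],94],
    [[0,0,-0.95],[0,0,0],94],
  ],
)

```text
clock: 35.1
tool_pos: [531.4, 411.3, 148.9]
eef_rot: [[-0.928, 0.372, 0.0], [0.372, 0.928, -0.001], [-0.001, -0.0, -1.0]]
force: [0.4, -0.4, -0.1]
width: 94.1
grip_force: 0.0
```

send_rows(
  motion=[
    [[0,0,-0.95],[0,0,0],94],
    [[0,0,-0.95],[0,0,0],94],
    [[0,0,-0.95],[0,0,0],94],
    [[0,0,-0.95],[0,0,0],94],
    [[0,0,-0.95],[0,0,0],94],
    [[0,0,-0.95],[0,0,0],94],
    [[0,0,-0.95],[0,0,0],94],
    [[0,0,-0.95],[0,0,0],94],
    [[0,0,-0.95],[0,0,0],94],
    [[0,0,-0.95],[0,0,0],94],
  ],
)

```text
clock: 36.1
tool_pos: [532.0, 410.1, 149.4]
eef_rot: [[-0.843, -0.537, 0.001], [-0.537, 0.843, -0.0], [-0.001, -0.001, -1.0]]
force: [1.3, -0.2, 0.6]
width: 94.1
grip_force: 0.0
```

send_rows(
  motion=[
    [[0,0,-0.95],[0,0,0],94],
    [[0,0,0],[0,0,1],94],
    [[0,0,0],[0,0,1],94],
    [[0,0,0],[0,0,1],94],
    [[0,0,0],[0,0,0.6],94],
    [[0,0,0],[0,0,0],94],
    [[0,0,0],[0,0,0],94],
  ],
)

```text
clock: 36.8
tool_pos: [531.9, 410.9, 59.4]
eef_rot: [[-0.791, -0.612, 0.001], [-0.612, 0.791, 0.0], [-0.001, -0.0, -1.0]]
force: [-0.1, 0.2, 0.9]
width: 94.1
grip_force: 0.0
```

send_rows(
  motion=[
    [[0,0,0],[-0.07,0.09,0.9],94],
    [[0,0,0],[0,0,0.7],94],
    [[0,0,0],[0,0,0.4],94],
    [[0,0,0],[0,0,0],80],
    [[0,0,0],[0,0,0],68],
    [[0,0,0],[0,0,0],58],
    [[0,0,0],[0,0,0],48],
    [[0,0,0],[0,0,0],42],
    [[0,0,0],[0,0,0],42],
    [[0,0,0],[0,0,0],42],
  ],
)

```text
clock: 37.8
tool_pos: [531.5, 414.0, 8.9]
eef_rot: [[-0.791, -0.612, 0.0], [-0.612, 0.791, 0.0], [-0.0, 0.0, -1.0]]
force: [-0.8, -0.6, 6.5]
width: 54.1
grip_force: 29.8
```

send_rows(
  motion=[
    [[0,0,0],[0,0,0],42],
    [[0,0,0],[0,0,0],42],
    [[0,0,0],[0,0,0],42],
  ],
)

```text
clock: 38.1
tool_pos: [531.5, 414.0, 8.9]
eef_rot: [[-0.791, -0.612, 0.0], [-0.612, 0.791, 0.0], [-0.0, 0.0, -1.0]]
force: [-0.3, -1.6, 5.0]
width: 53.8
grip_force: 29.8
```

send_rows(
  motion=[
    [[0,0,0],[0,0,-0.4],42],
    [[0,0,0],[0,0,-0.8],42],
    [[0,0,0],[0,0,-0.8],42],
    [[0,0,0],[0,0,-0.8],42],
    [[0,0,0],[0.92,-0.42,0],42],
    [[0,0,0],[0.92,-0.42,0],42],
    [[0,0,0],[0.92,-0.42,0],42],
    [[0,0,0],[0.92,-0.42,0],42],
    [[0,0,0],[0.92,-0.42,0],42],
    [[0,0,0],[0.92,-0.42,0],42],
  ],
)

```text
clock: 39.1
tool_pos: [460.2, 278.7, 79.0]
eef_rot: [[-0.79, -0.612, 0.0], [-0.612, 0.79, 0.0], [-0.0, 0.0, -1.0]]
force: [-0.2, 0.6, -0.9]
width: 54.1
grip_force: 29.8
```

send_rows(
  motion=[
    [[0,0,0],[0.92,-0.42,0],42],
    [[0,0,0],[0.92,-0.42,0],42],
    [[0,0,0],[0.92,-0.42,0],42],
    [[0,0,0],[0.92,-0.42,0],42],
    [[0,0,0.95],[0,0,0],42],
    [[0,0,0.95],[0,0,0],42],
    [[0,0,0.95],[0,0,0],42],
    [[0,0,0.95],[0,0,0],42],
    [[0,0,0.95],[0,0,0],42],
    [[0,0,0.95],[0,0,0],42],
  ],
)

```text
clock: 40.1
tool_pos: [413.8, 190.1, 79.0]
eef_rot: [[-0.996, -0.085, 0.0], [-0.085, 0.996, 0.001], [-0.0, 0.001, -1.0]]
force: [-1.1, -0.4, -0.9]
width: 53.9
grip_force: 29.8
```

send_rows(
  motion=[
    [[0,0,0.95],[0,0,0],42],
    [[0,0,0.95],[0,0,0],42],
    [[0,0,0.95],[0,0,0],42],
    [[0,0,0],[0,0,0.8],42],
    [[0,0,0],[0,0,0.7],42],
    [[0,0,0],[0,0,0],42],
    [[0,0,0],[0,0,0],42],
  ],
)

```text
clock: 40.8
tool_pos: [413.8, 189.8, 41.4]
eef_rot: [[-0.981, 0.195, -0.0], [0.195, 0.981, -0.0], [0.0, -0.0, -1.0]]
force: [0.2, -0.5, -1.5]
width: 54.0
grip_force: 29.8
```

```bash
python3 - <<'E'
from h import *
f=grab('side'); x,y=proj(f,[(414,190,30)])[0].astype(int)
cv2.imwrite('pics/s9.png',cv2.resize(f['img'][y-35:y+35,x-35:x+35][:,:,::-1],(450,450),interpolation=cv2.INTER_CUBIC)); s=telemetry.sense();print(x,y,s['tool_pos'])
E
```

```text
293 174 [414.1337384  190.05432099  41.75456081]
```

View pics/s9.png

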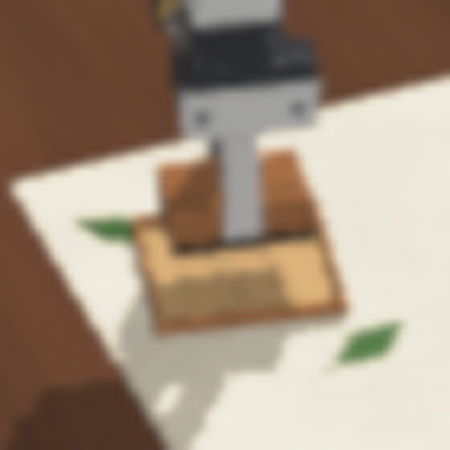

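The block is level and square over the tray. Lowering, releasing and rising.

send_rows(
  motion=[
    [[0,0,0],[0,0,0.5],42],
    [[0,0,0],[0,0,0.4],42],
    [[0,0,0],[0,0,0.21],42],
    [[0,0,0],[0,0,0],42],
    [[0,0,0],[0,0,0],42],
  ],
)

```text
clock: 41.35
tool_pos: [413.7, 189.7, 12.8]
eef_rot: [[-0.981, 0.195, -0.001], [0.195, 0.981, -0.001], [0.0, -0.001, -1.0]]
force: [0.1, -1.2, -0.3]
width: 53.9
grip_force: 29.9
```

send_rows(
  motion=[
    [[0,0,0],[0,0,0],80],
    [[0,0,0],[0,0,0],80],
    [[0,0,0],[0,0,0],80],
    [[0,0,0],[0,0,0],80],
    [[0,0,0],[0,0,-0.5],80],
    [[0,0,0],[0,0,-1],80],
    [[0,0,0],[0,0,-1],80],
    [[0,0,0],[0,0,-1],80],
    [[0,0,0],[0,0,-1],80],
    [[0,0,0],[0,0,-1],80],
  ],
)

```text
clock: 42.35
tool_pos: [413.8, 189.6, 152.6]
eef_rot: [[-0.981, 0.195, 0.0], [0.195, 0.981, 0.0], [-0.0, 0.0, -1.0]]
force: [0.2, -0.1, -0.2]
width: 80.1
grip_force: 0.0
```

send_rows(
  motion=[
    [[0,0,0],[0,0,-1],80],
    [[0,0,0],[0,0,-1],80],
    [[0,0,0],[0,0,0],80],
    [[0,0,0],[0,0,0],80],
    [[0,0,0],[0,0,0],80],
  ],
)

```text
clock: 42.85
tool_pos: [413.4, 189.7, 200.4]
eef_rot: [[-0.981, 0.195, -0.001], [0.195, 0.981, -0.0], [0.001, -0.001, -1.0]]
force: [-0.1, 0.7, -0.0]
width: 80.6
grip_force: 0.0
```

```bash
python3 - <<'E'
from h import *
f=grab('side'); I=f['img'][120:320,260:460][:,:,::-1]
cv2.imwrite('pics/end.png',cv2.resize(I,(600,600),interpolation=cv2.INTER_CUBIC))
E
```

```text
(no output)
```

View pics/end.png

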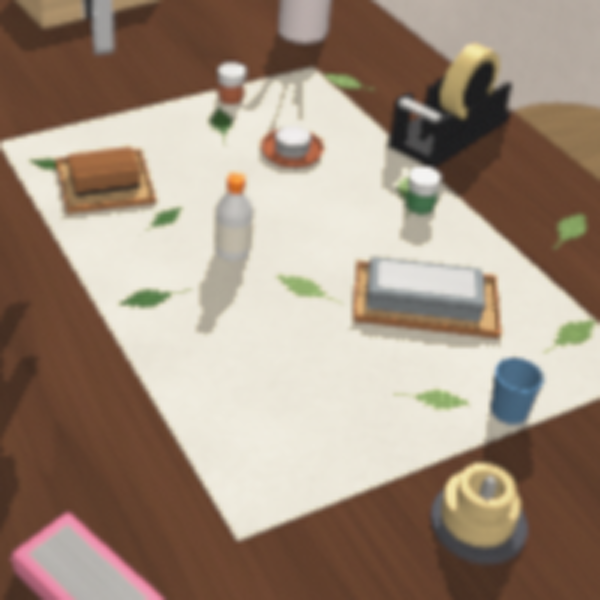

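Everything is in its place: the block at (105,175), ink tin at (292,143), pencil tin at (425,290) and both rolls at (482,505), with the glue bottle untouched at (234,220).

```bash
python3 -c "
from plant import ticket; print(ticket.job_done())"
```

```text
the job is handed in; nothing more can be done
None
```

The job is handed in at about 43 s on the robot's clock: the final side view showed the ink tin, pencil tin and printing block in their places, both rolls on the post with the small one on top, the gripper clear of everything, and the glue bottle still standing where it was.

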